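Pack a 3D-pen kit into its two-layer case

TASK

Pack the 3D-pen kit: lay the white pen and the black power block flat in their own cavities in the bottom of the plywood case, then fit the divider tray level on the ledges above them, and then lay the filament spool flat in the divider's one wide bay. Set each part down rather than dropping it, and leave the other things on the bench where they are.

Things in the scene. Friction and masses are not known exactly. Their poses are not given: they have to be found in the camera images.
- case: Open plywood kit case, fixed, 194 (x) x 164 (y) mm outside, walls 5 mm, 56 mm high (long walls cut down to 30 mm over their middle 110 mm). Inner floor 5 mm above the bench. Origin: centre of underside; x along the long side, z up. At each short end a ledge 13 mm deep, top 42 mm above the bench, carries the divider. Rigid grey pads, 16 mm above the inner floor, bound the bottom cavities.
- pen_place (a point): Centre of the pen's bottom cavity, on the inner floor of the case (case frame: x 0, y -36 mm). The cavity lies along the case's x, 158 x 40 mm; grey cheeks hold the pen only over the outer 34 mm at each end, so the middle 90 mm is open for fingers: 25 mm or more beside the lying pen on both sides, as far as the case wall on one side and about as far as the block's cavity on the other. The pen may point either way. Axes as the case.
- block_place (a point): Centre of the power block's bottom cavity, on the inner floor of the case (case frame: x +30, y +42 mm). 54 mm along the case's x, 71 mm along its y, so the block's long side lies along the case's y (either way round). Grey pads stand at its corners; along both its long sides the middle 48 mm is open for fingers, 24 mm or more beyond the block. Axes as the case.
- divider_place (a point): Where the centre of the divider's underside comes when it is fitted: middle of the case, level with the ledges, 42 mm above the bench. Axes as the case; the divider's long side lies along x, either way round.
- divider_grip (a point): Grip point of the divider tray (loose, plywood, about 0.2 kg): 35 mm above its underside, in its middle handle. The tray is 172 (x) x 142 (y) mm, floor 4 mm, rim 14 mm high, so it has 6 mm play all round in the case. The handle is a flat upright web 10 mm thick (x), 60 mm long (y), its top 50 mm above the tray's underside. A 14 mm high wall goes on from it across the whole tray. x is along the long side, z up.
- bay (a point): Centre of the floor of the divider's one wide bay, on the top of the tray's 4 mm floor, 43.5 mm to +x of its handle. The bay is 77 mm (x) by 134 mm (y). The other half of the tray is cut by two ribs 10 mm high into three narrow slots, too narrow for the spool, and stays empty. Axes as the divider.
- pen_mid (a point): Centre, half-way up, of the white 3D-drawing pen: 150 mm long (x), 30 mm wide, 28 mm high, square body with rounded edges and a short black nozzle at +x (the last 20 mm). Lies flat on the bench.
- block_mid (a point): Centre, half-way up, of the black power block: 60 mm (x) x 45 mm (y) x 32 mm high. Lies flat on the bench.
- spool_mid (a point): Centre, half-way up, of the small filament spool: 62 mm across its flanges, 28 mm high, grey flanges with white filament, lying flat. Can be held across its flanges.
- tower: Terracotta-coloured printed model tower, 56 mm foot, 122 mm high; origin centre of its foot. A bystander: leave it where it is.
- tape: Roll of paper tape lying flat, 90 mm across, 24 mm high; origin centre of underside. A bystander: leave it where it is.
- mug: White mug, 90 mm high, 80 mm across; origin centre of foot. A bystander: leave it where it is.
- driver: Screwdriver, 190 mm, lying on the bench; origin near its middle. A bystander: leave it where it is.
- glue: White glue bottle, 130 mm high, 52 mm across; origin centre of foot. A bystander: leave it where it is.
- cradle: White plastic pen cradle, 75 x 50 x 36 mm; origin centre of underside. A bystander: leave it where it is.
- ruler: Aluminium ruler, 200 x 30 x 4 mm, lying flat; origin centre of underside. A bystander: leave it where it is.
Mind the look-alikes: they are no part of the job. Leave any orange or purple look-alike of the part that bears block_mid alone.

How it is judged:
By the outcome, as a careful person would: the job done as asked, in the order asked, and still so for the second after the job is handed in, with the robot touching nothing.
It also fails if it takes over 72 s, if anything falls off the work surface, if the arm or the gripper's body presses on something with over 40 N, if the wrist force passes 120 N, or if a joint passes its speed limit or range.

ROBOT

A 6-joint arm with a two-finger parallel gripper is mounted at the origin on the work surface. World frame = base frame: x ahead of the robot, y to its left, z up, the work surface at z = 0. Lengths are in mm, angles in rad, forces in N, time in s.
With the tool pointing down it reaches from about 350 to 775 mm from the base axis. Payload 7.3 kg.
Tool frame: the origin (TCP) lies midway between the tips of the shut fingers; the grasp point (between the pads) lies 19 mm behind it (bot.grip_depth is the distance from the TCP to the grasp point, in mm); z points along the fingers, x is the direction in which the jaws open and shut, and the axes are right-handed (so a half turn about z gives the same grasp; the last joint's range is limited). The gripper opens to 92 mm and grips with 3 to 60 N. Pads are 19 mm wide; open, the fingers measure 130 mm over their backs; the gripper's body (75 mm by 190 mm) begins 47 mm behind the grasp point.
Start: joints at [-1.366, 0.342, 1.524, -0, 1.275, -0.146], TCP at [180.439, -493.038, 226.741] pointing down, gripper open.
Joint ranges: [-2.53, 2.53], [-0.77, 2.02], [0.04, 2.7], [-1, 4.14], [0.28, 2.66], [-3.11, 3.11]. Speed limits (rad/s): [2.57, 2.57, 3.14, 3.14, 3.14, 3.14].

INTERFACE

Orientations are given as [roll, pitch, yaw] about the fixed x, y, z axes, in that order (R = Rz(yaw) Ry(pitch) Rx(roll)).
In Python, from plant import bot gives the robot as it stands. The module is installed in compiled form; this text tells all that it offers.
- The arm moves only by the shell command python3 -m inch 'ROWS'. ROWS is JSON, a list that holds one entry, the list of rows, each a list of 7 numbers: the shift along the tool's x, y, z each as a share of 0.2 m, from -1 to 1, then the turn, a rotation vector about the tool's x, y, z each as a share of 45 degrees, from -1 to 1, then the closure, from -1 (fully open) to 1 (shut), so that 0 is half open. A call has exactly 10 rows; each row is the pose to reach, as a shift and turn from the pose commanded when the call began, along the tool's axes at that moment; what a row does not reach only later rows make up. A row lasts 1/8 s, in which the tool goes at most 62.5 mm and 10.7 degrees, less where a joint would pass 70% of its speed; a pose out of reach is approached as far as the arm can. A call with a number of a shift or a turn outside -1 to 1 is refused whole. A call with a gripper value outside its range is refused whole. The fingers move at their own pace and stop on an object; the grip force is fixed at half the most. Time passes only in rows, so rows that repeat a pose let the fingers close, or fill a call up. It gives the time, the measured TCP pose, the force and the opening at its end, in the units of the state.
- bot.get_obs(): the state, without advancing time (a new reading comes with each control period).
- bot.capture(name): name is "side" or "top"; returns the picture (384x512x3 uint8, red, green, blue); there is no depth.
- bot.camera_params(name): a dict with "fx", "fy", "cx", "cy" (pixels), "R" (3x3) and "t" (3): a world point X has camera coordinates R X + t. Camera axes: x right, y down, z forward; pixel columns grow to the right and rows downward; lengths in mm; the calibration is good to about 2 mm. A picture is of the moment at which its call begins. camera_params takes no time and is no camera call.
- bot.close_job(): hands the job in, once; it reports no verdict.
The state is a dict: "time": time; "joint_positions": joint angles; "dq": joint speeds; "tau": joint torques, N m; "tool_pos": TCP position; "tcp_rot": TCP orientation; "contact_force": force on the tool from outside, world axes, zero at the start; "moment": the same for the moment, N m; "grip_width": finger opening in mm.
Only numpy, scipy, OpenCV 4.12 (cv2) and the standard library are available. Lean on these libraries where they do the work, as an engineer would, in place of code of your own. Each camera call takes 0.05 s, during which the arm holds its last target.

## Working session

There is one attempt and no reset: what is moved stays moved. The work goes in short steps, Python scripts to look and compute and a shell command to move; the robot and the scene stay as the last step left them, time stands still between calls to the robot, and variables do not carry over. Pictures are saved under pics/ and viewed, and the job is handed in when it is done.

```bash
mkdir -p pics; ls; python3 - <<'E'
from plant import bot
import cv2
o=bot.get_obs();print(o)
for n in("side","top"):
    im=bot.capture(n);cv2.imwrite(f"pics/{n}0.png",im[:,:,::-1]);p=bot.camera_params(n);print(n,p)
E
```

```text
pics
{'time': 0.0, 'joint_positions': array([-1.36599547e+00,  3.42734694e-01,  1.52502334e+00, -2.95589072e-05,
        1.27538331e+00, -1.45986189e-01]), 'dq': array([-0.00062883,  0.00107921, -0.00189521, -0.00074951, -0.00047312,
        0.00055015]), 'tau': array([ 1.96062079e-03, -4.31241846e+01, -2.44218868e+01,  7.18629034e-02,
        5.58485300e-02, -1.37355751e-04]), 'tool_pos': array([ 180.34495585, -492.61906632,  226.03653908]), 'tcp_rot': array([-3.14139533e+00,  1.53633162e-03, -1.22000051e+00]), 'contact_force': array([ 0.05917902, -0.18852057,  0.21261791]), 'moment': array([-0.00102273, -0.04350925, -0.0191564 ]), 'grip_width': 91.91484180248078}
side {'fx': 397.9696334607683, 'fy': 397.9696334607683, 'cx': 252.32013363685795, 'cy': 194.8074116108913, 'R': array([[-0.9541775 , -0.29867364, -0.01842151],
       [-0.13219962,  0.4759672 , -0.86947023],
       [ 0.26845587, -0.82719362, -0.49364174]]), 't': array([ 503.43669718,   93.64633709, 1023.95050205])}
top {'fx': 346.4720346085042, 'fy': 346.4720346085042, 'cx': 256.71779476456857, 'cy': 188.41333748991775, 'R': array([[-0.02490178, -0.99938611,  0.02464339],
       [-0.99631549,  0.02278647, -0.08268145],
       [ 0.08206916, -0.0266115 , -0.99627129]]), 't': array([  35.43057878,  529.20365936, 1101.83923199])}
```

View pics/top0.png

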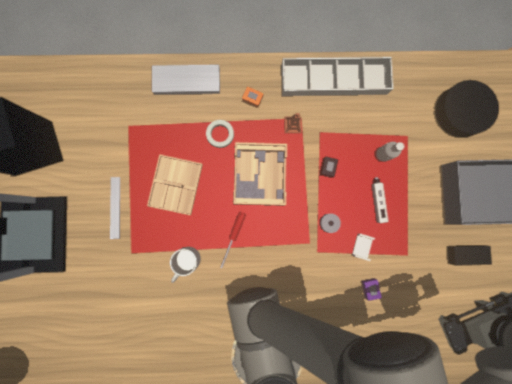

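View pics/side0.png

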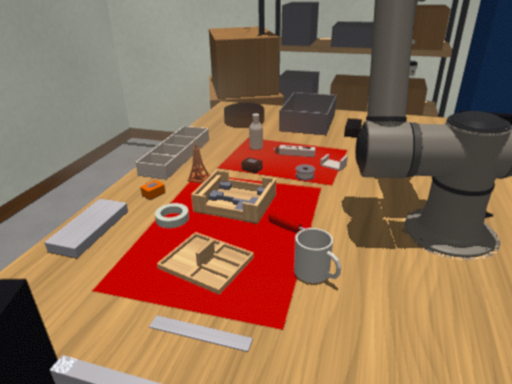

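The top view shows the case at about (260,174), divider (175,185), pen (380,200), black block (329,167) and spool (330,223). The look-alikes are the orange block (253,97), the purple block (371,289) and a large black box (469,255). I'll check enlarged crops.

```bash
python3 - <<'E'
import cv2
im=cv2.imread('pics/top0.png')
def c(x,y,w,h,s,n):cv2.imwrite(n,cv2.resize(im[y:y+h,x:x+w],None,fx=s,fy=s,interpolation=cv2.INTER_CUBIC))
c(140,130,160,100,5,'pics/c1.png')
c(310,130,110,120,5,'pics/c2.png')
im=cv2.imread('pics/side0.png')
c(150,160,140,140,4,'pics/c3.png')
c(230,135,130,50,6,'pics/c4.png')
E
```

```text
(no output)
```

View pics/c1.png

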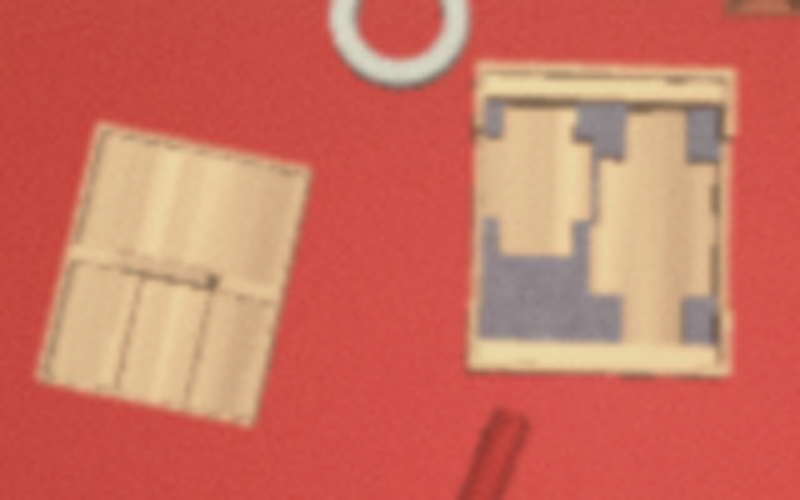

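View pics/c2.png

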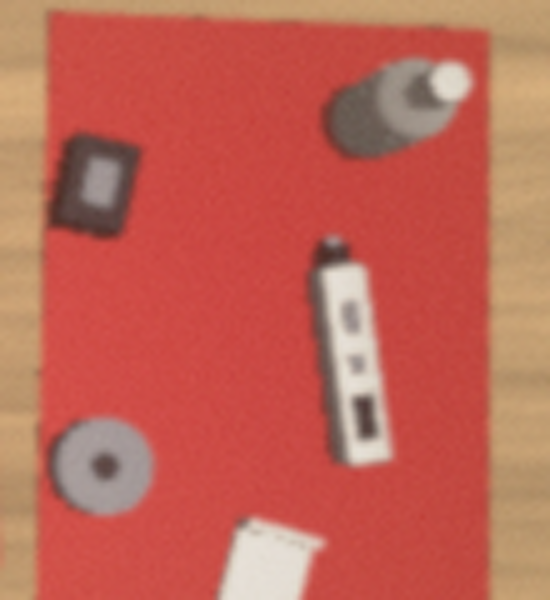

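View pics/c3.png

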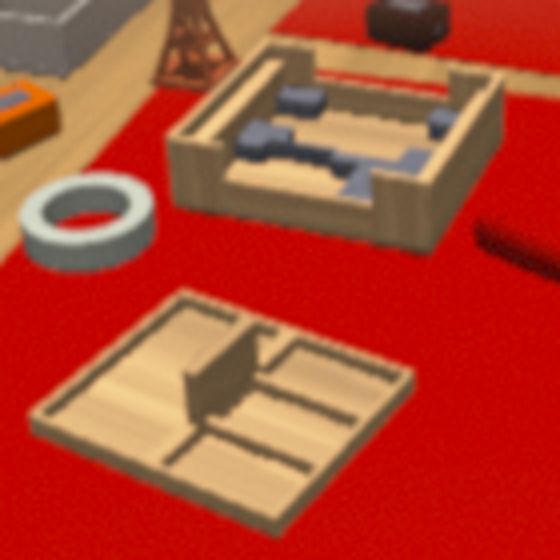

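View pics/c4.png

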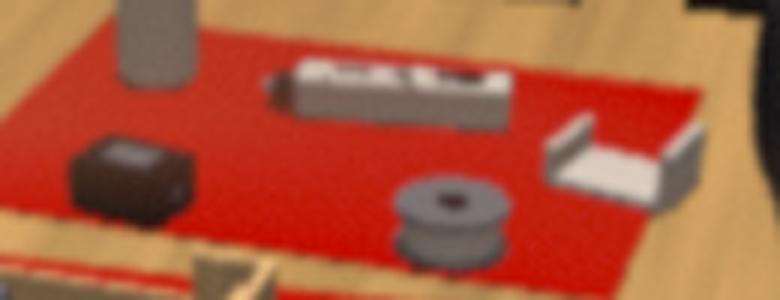

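```bash
cat > h.py <<'E'
import numpy as np,cv2
from scipy.optimize import least_squares
import json
P={"side":dict(fx=397.9696334607683,cx=252.32013363685795,cy=194.8074116108913,R=np.array([[-0.9541775,-0.29867364,-0.01842151],[-0.13219962,0.4759672,-0.86947023],[0.26845587,-0.82719362,-0.49364174]]),t=np.array([503.43669718,93.64633709,1023.95050205])),
"top":dict(fx=346.4720346085042,cx=256.71779476456857,cy=188.41333748991775,R=np.array([[-0.02490178,-0.99938611,0.02464339],[-0.99631549,0.02278647,-0.08268145],[0.08206916,-0.0266115,-0.99627129]]),t=np.array([35.43057878,529.20365936,1101.83923199]))}
def proj(n,X):
    p=P[n];c=np.atleast_2d(X)@p['R'].T+p['t'];return p['fx']*c[:,:2]/c[:,2:]+[p['cx'],p['cy']]
def back(n,uv,z):
    p=P[n];d=p['R'].T@np.array([(uv[0]-p['cx'])/p['fx'],(uv[1]-p['cy'])/p['fx'],1]);o=-p['R'].T@p['t'];return o+d*(z-o[2])/d[2]
def box(l,w,h,x,y,yaw,z0=0):
    c,s=np.cos(yaw),np.sin(yaw)
    return np.array([[x+a*l/2*c-b*w/2*s,y+a*l/2*s+b*w/2*c,z] for z in(z0,z0+h) for a,b in((1,1),(1,-1),(-1,-1),(-1,1))])
E=[(i,(i+1)%4) for i in range(4)]+[(4+i,4+(i+1)%4) for i in range(4)]+[(i,i+4) for i in range(4)]
def draw(n,img,boxes,crop,s,out):
    x,y,w,h=crop;I=cv2.resize(img[y:y+h,x:x+w],None,fx=s,fy=s,interpolation=cv2.INTER_CUBIC)
    for b in boxes:
        q=((proj(n,b)+.5-[x,y])*s-.5)
        for i,j in E: cv2.line(I,tuple(int(v) for v in np.round(q[i])),tuple(int(v) for v in np.round(q[j])),(0,255,0) if i>=4 else (255,255,0),1)
    cv2.imwrite(out,I)
E
cat > est.py <<'E'
from h import *
def o(pts,off,s=5):return [((x+.5)/s-.5+off[0],(y+.5)/s-.5+off[1]) for x,y in pts]
def rect(pts,z,name):
    q=np.array([back('top',p,z)[:2] for p in pts]) # TL TR BR BL
    c=q.mean(0);up=(q[0]+q[1]-q[2]-q[3])/2;yaw=np.arctan2(up[1],up[0])
    left=(q[0]+q[3]-q[1]-q[2])/2; yaw2=np.arctan2(-left[0],left[1])
    print(name,c.round(1),'yaw',round(yaw,4),round(yaw2,4),'L',np.linalg.norm(up).round(1),'W',np.linalg.norm(left).round(1));return c,yaw
rect(o([(475,62),(737,68),(731,376),(468,372)],(140,130)),56,'case')
rect(o([(98,122),(312,168),(253,428),(36,380)],(140,130)),14,'div')
rect(o([(320,268),(365,262),(392,460),(344,466)],(310,130)),28,'penbody')
rect(o([(80,133),(140,148),(122,238),(62,224)],(310,130)),32,'block')
print('spool',back('top',o([(104,466)],(310,130))[0],28))
E
python3 est.py
```

```text
case [574.7  11.5] yaw -0.0466 -0.041 L 196.4 W 165.7
div [549.9 289. ] yaw -0.2335 -0.2386 L 172.8 W 143.1
penbody [ 475.  -377.6] yaw 0.0749 0.1028 L 129.0 W 30.8
block [ 594.2 -215.9] yaw -0.2373 -0.2603 L 60.7 W 40.1
spool [ 413.09162842 -211.08947687   28.        ]
```

```bash
cat > ov.py <<'E'
from h import *
import sys
tag=sys.argv[1]
S=json.load(open('s.json'))
B={'case':box(194,164,56,*S['case']),'div':box(172,142,14,*S['div']),
'pen':box(150,30,28,*S['pen']),'block':box(60,45,32,*S['block']),'spool':box(62,62,28,*S['spool'])}
d=S['div'];B['h']=box(10,60,50,*d)
for n,crops in(('top',((140,130,160,100,5),(310,130,110,110,5))),('side',((150,160,140,140,5),(235,135,130,55,6)))):
    im=cv2.imread(f'pics/{n}0.png')
    for k,c in enumerate(crops): draw(n,im,[B[x] for x in((('case','div','h') if k==0 else('pen','block','spool')))],c[:4],c[4],f'pics/ov{tag}_{n}{k}.png')
E
echo '{"case":[574.7,11.5,-0.044],"div":[549.9,289,-0.236],"pen":[485,-376.8,0.089],"block":[594.2,-215.9,-0.245],"spool":[413.1,-211.1,0]}'>s.json; python3 ov.py a
```

```text
(no output)
```

View pics/ova_top0.png

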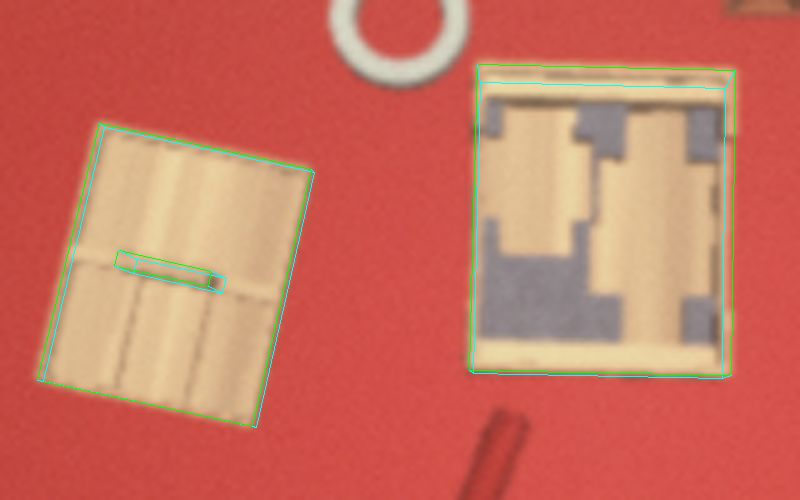

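View pics/ova_top1.png

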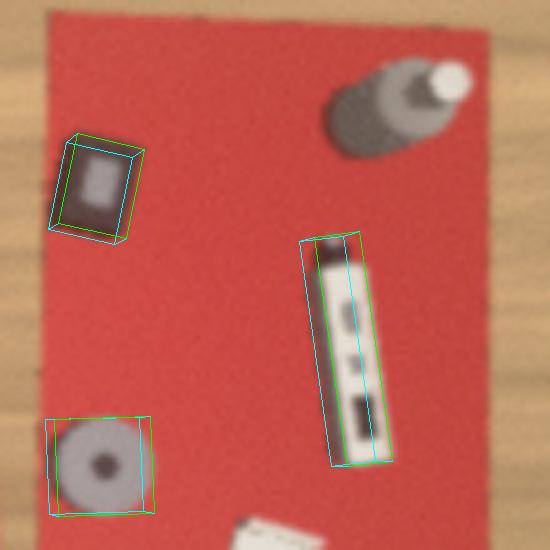

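View pics/ova_side0.png

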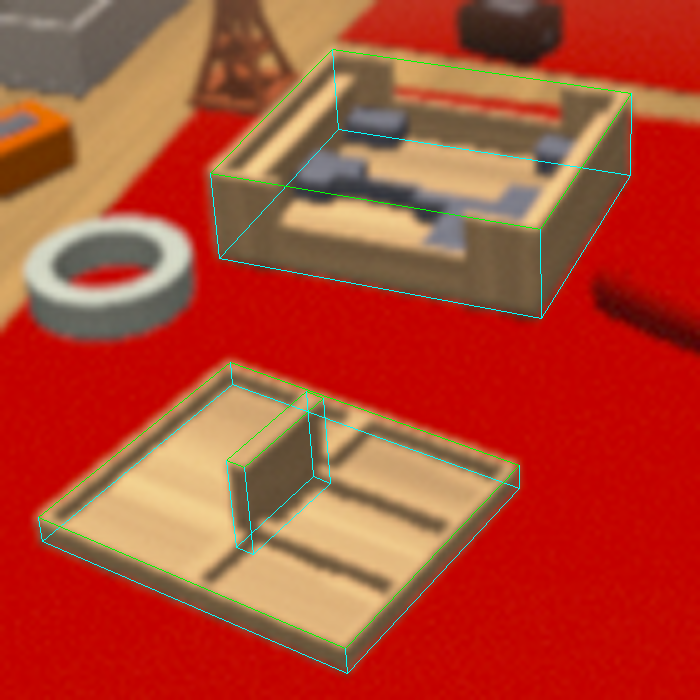

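View pics/ova_side1.png

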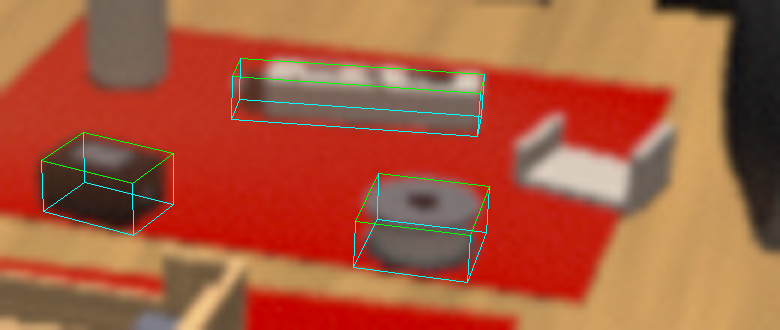

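Candidates for the block: black (329,167) is the one wanted. Orange (253,97) and purple (371,289) are look-alikes, and the black box (469,255) is background. The overlays agree to within about 1 px; the block should move about 1 mm to +y. Next are the bystander heights and positions, and the planned tool poses.

```bash
cat > go.py <<'E'
# usage: go.py x y z yaw : shift/turn shares from current commanded(measured) pose
import sys,numpy as np
from plant import bot
from scipy.spatial.transform import Rotation as R
x,y,z,yaw=map(float,sys.argv[1:5])
o=bot.get_obs();p=o['tool_pos'];r=R.from_euler('xyz',o['tcp_rot'])
T=R.from_euler('xyz',[np.pi,0,yaw])
d=r.inv().apply(np.array([x,y,z])-p)/200
t=(r.inv()*T).as_rotvec()/(np.pi/4)
print('t',round(o['time'],2),'p',p.round(1),o['tcp_rot'].round(4),'F',o['contact_force'].round(1),'w',round(o['grip_width'],1),'q',o['joint_positions'].round(2));print('shift',d.round(4),'turn',t.round(4))
E
python3 - <<'E'
from h import *
for n,uv in(('tower foot top',(293,127)),('tape',(220,133)),('mug',(184,263)),('glue foot',(384,152)),('cradle',(363,246)),('driver tip',(241,213))):print(n,back('top',uv,0).round(0))
def pl(c,x,y):
    a=c[2];return (c[0]+x*np.cos(a)-y*np.sin(a),c[1]+x*np.sin(a)+y*np.cos(a))
c=(574.7,11.5,-.044)
print('penpl',pl(c,0,-36),'block',pl(c,30,42),'bay',pl(c,43.5,0))
for uv in((197,180),):print(back('side',uv,0))
E
python3 go.py 485 -376.8 150 -1.482
```

```text
tower foot top [ 736. -105.    0.]
tape [720. 140.   0.]
mug [295. 263.   0.]
glue foot [ 645. -409.    0.]
cradle [ 334. -322.    0.]
driver tip [452.  76.   0.]
penpl (np.float64(573.1165110545275), np.float64(-24.465157621781195)) block (np.float64(606.5183684545357), np.float64(52.139776437517575)) bay (np.float64(618.1578987929856), np.float64(9.586617524220625))
[745.51039848 -91.27626672   0.        ]
t 0.1 p [ 180.4 -492.7  226.1] [-3.1414e+00  1.3000e-03 -1.2200e+00] F [-0.2 -0.2  1.5] w 91.7 q [-1.37  0.34  1.52  0.    1.28 -0.15]
shift [-0.0201 -1.6295  0.381 ] turn [-0.      0.0017  0.3336]
```

```bash
python3 -m inch '[[[0,-0.15,0,0,0,0.1,-0.2],[0,-0.3,0,0,0,0.2,-0.2],[0,-0.45,0,0,0,0.3,-0.2],[0,-0.6,0,0,0,0.334,-0.2],[-0.01,-0.75,0,0,0,0.334,-0.2],[-0.02,-0.9,0.05,0,0,0.334,-0.2],[-0.02,-1,0.1,0,0,0.334,-0.2],[-0.02,-1,0.2,0,0,0.334,-0.2],[-0.02,-1,0.25,0,0,0.334,-0.2],[-0.02,-1,0.25,0,0,0.334,-0.2]]]'; python3 go.py 485 -376.8 60 -1.482
```

```text
time: 1.35
tool_pos: [366.4, -420.4, 175.9]
tcp_rot: [3.141, 0.002, -1.483]
contact_force: [-0.4, -0.0, -0.4]
grip_width: 55.1
t 1.35 p [ 366.4 -420.4  175.9] [ 3.1406e+00  1.6000e-03 -1.4829e+00] F [-0.4 -0.  -0.4] w 55.1 q [-0.99  0.45  1.51 -0.    1.19  0.49]
shift [-0.1643 -0.6106  0.5792] turn [ 0.0013  0.002  -0.0011]
```

```bash
python3 -m inch '[[[-0.04,-0.2,0,0,0,0,-0.2],[-0.1,-0.4,0.1,0,0,0,-0.2],[-0.16,-0.61,0.2,0,0,0,-0.2],[-0.164,-0.61,0.35,0,0,0,-0.2],[-0.164,-0.61,0.5,0,0,0,-0.2],[-0.164,-0.61,0.65,0,0,0,-0.2],[-0.164,-0.61,0.75,0,0,0,-0.2],[-0.164,-0.61,0.82,0,0,0,-0.2],[-0.164,-0.61,0.85,0,0,0,-0.2],[-0.164,-0.61,0.855,0,0,0,-0.2]]]'; python3 go.py 485 -376.8 4.5 -1.482; python3 - <<'E'
from plant import bot
import cv2
for n,(x,y,w,h) in(('side',(230,110,130,90)),('top',(330,150,110,90))):
    im=bot.capture(n)[y:y+h,x:x+w,::-1];cv2.imwrite(f'pics/p1{n}.png',cv2.resize(im,None,fx=4,fy=4))
E
```

```text
time: 2.6
tool_pos: [485.7, -377.5, 6.1]
tcp_rot: [-3.141, -0.001, -1.483]
contact_force: [0.5, -0.2, -0.6]
grip_width: 55.2
t 2.6 p [ 485.7 -377.5    6.1] [-3.1412e+00 -6.0000e-04 -1.4825e+00] F [ 0.5 -0.2 -0.6] w 55.2 q [-0.79  0.74  1.5  -0.    0.9   0.7 ]
shift [-0.0035  0.0031  0.0078] turn [-0.0005 -0.0007 -0.0006]
```

View pics/p1side.png

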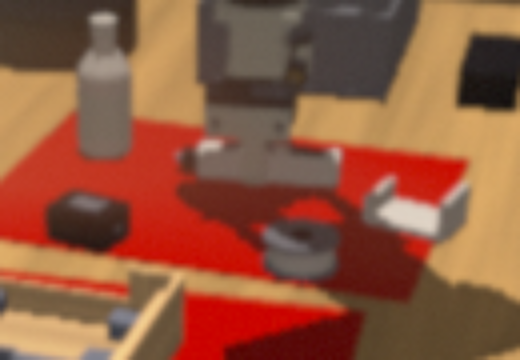

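View pics/p1top.png

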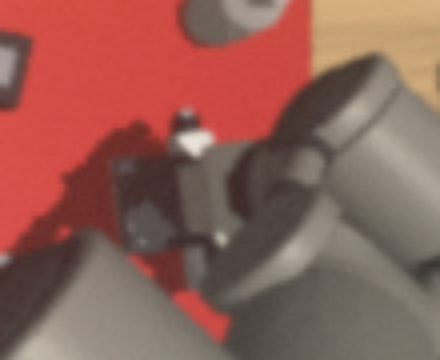

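The fingers straddle the pen's middle. Closing now, then lifting.

```bash
python3 -m inch '[[[0,0,0.008,0,0,0,1],[0,0,0.008,0,0,0,1],[0,0,0.008,0,0,0,1],[0,0,0.008,0,0,0,1],[0,0,0.008,0,0,0,1],[0,0,-0.05,0,0,0,1],[0,0,-0.15,0,0,0,1],[0,0,-0.3,0,0,0,1],[0,0,-0.45,0,0,0,1],[0,0,-0.5,0,0,0,1]]]'; python3 go.py 573.1 -24.5 104 -1.615
```

```text
time: 3.95
tool_pos: [486.3, -377.8, 108.2]
tcp_rot: [-3.139, -0.003, -1.482]
contact_force: [-0.7, 0.7, -0.9]
grip_width: 30.0
t 3.95 p [ 486.3 -377.8  108.2] [-3.1391e+00 -3.0000e-03 -1.4823e+00] F [-0.7  0.7 -0.9] w 30.0 q [-0.78  0.61  1.42 -0.    1.1   0.7 ]
shift [-1.7211 -0.5886  0.0172] turn [-0.0034 -0.0035  0.169 ]
```

```bash
python3 -m inch '[[[-0.1,-0.03,0,0,0,0.03,1],[-0.25,-0.09,0,0,0,0.06,1],[-0.4,-0.15,0,0,0,0.09,1],[-0.55,-0.2,0,0,0,0.12,1],[-0.7,-0.25,0,0,0,0.15,1],[-0.85,-0.3,0,0,0,0.169,1],[-1,-0.36,0,0,0,0.169,1],[-1,-0.42,0,0,0,0.169,1],[-1,-0.5,0,0,0,0.169,1],[-1,-0.588,0,0,0,0.169,1]]]'; python3 go.py 573.1 -24.5 104 -1.615
```

```text
time: 5.2
tool_pos: [585.4, -168.1, 105.3]
tcp_rot: [3.141, -0.0, -1.615]
contact_force: [-0.1, 0.1, -1.7]
grip_width: 29.6
t 5.2 p [ 585.4 -168.1  105.3] [ 3.1410e+00 -2.0000e-04 -1.6154e+00] F [-0.1  0.1 -1.7] w 29.6 q [-0.41  0.61  1.44 -0.    1.09  1.21]
shift [-0.7147  0.0935  0.0062] turn [ 0.0008 -0.0002 -0.0005]
```

```bash
python3 -m inch '[[[-0.1,0.02,0,0,0,0,1],[-0.2,0.03,0,0,0,0,1],[-0.35,0.05,0,0,0,0,1],[-0.5,0.07,0,0,0,0,1],[-0.62,0.08,0,0,0,0,1],[-0.69,0.09,0.03,0,0,0,1],[-0.715,0.093,0.06,0,0,0,1],[-0.715,0.093,0.1,0,0,0,1],[-0.715,0.093,0.12,0,0,0,1],[-0.715,0.093,0.12,0,0,0,1]]]'; python3 go.py 573.1 -24.5 10 -1.615;python3 - <<'E'
from plant import bot
import cv2
for n,(x,y,w,h) in(('side',(170,130,130,110)),('top',(210,100,130,130))):
    im=bot.capture(n);cv2.imwrite(f'pics/p2{n}_f.png',im[:,:,::-1]);im=im[y:y+h,x:x+w,::-1];cv2.imwrite(f'pics/p2{n}.png',cv2.resize(im,None,fx=4,fy=4))
E
```

```text
time: 6.45
tool_pos: [572.5, -24.5, 81.2]
tcp_rot: [3.141, -0.0, -1.616]
contact_force: [-0.2, -0.3, -0.5]
grip_width: 29.7
t 6.45 p [572.5 -24.5  81.2] [ 3.1407 -0.     -1.616 ] F [-0.2 -0.3 -0.5] w 29.7 q [-0.18  0.58  1.57 -0.    0.99  1.44]
shift [ 1.000e-04 -3.100e-03  3.558e-01] turn [ 0.0011 -0.     -0.0013]
```

View pics/p2side.png

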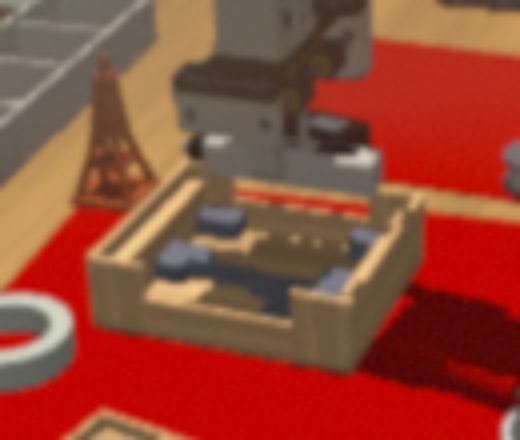

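View pics/p2top.png

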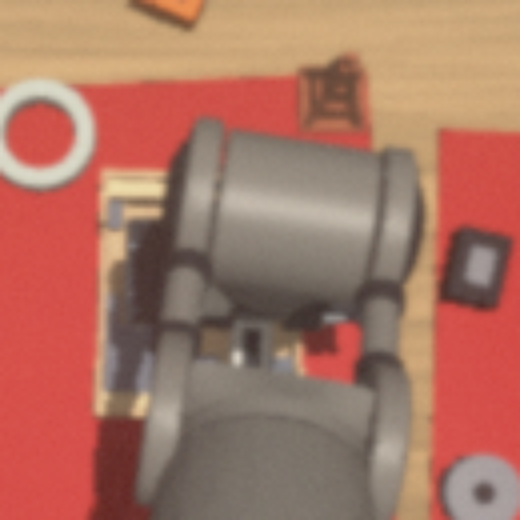

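```bash
python3 - <<'E'
from h import *
im=cv2.imread('pics/p2side_f.png')
draw('side',im,[box(150,30,28,573,-24.5,-.044,76.7),box(194,164,56,574.7,11.5,-.044)],(175,130,110,100),7,'pics/p2ov.png')
E
```

```text
(no output)
```

View pics/p2ov.png

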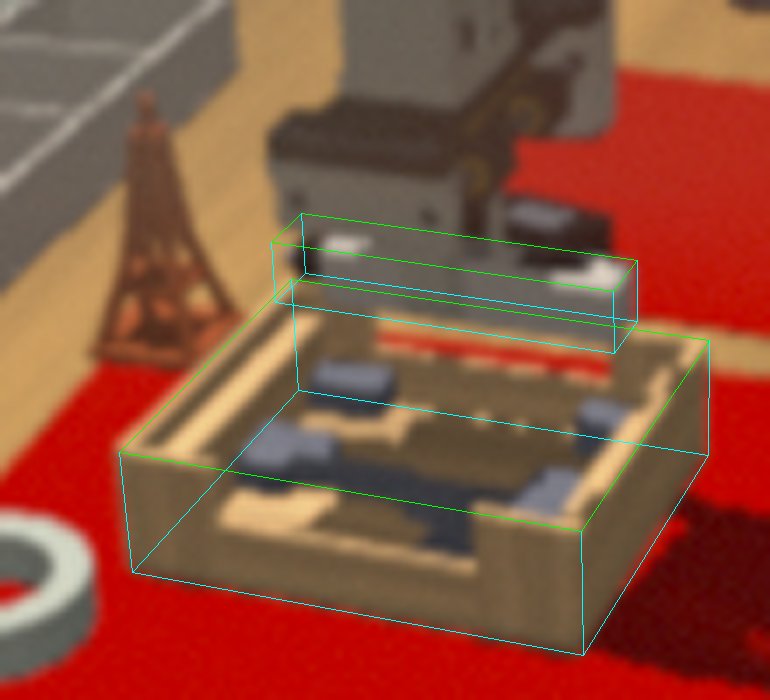

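Pen and case agree with the overlays to about 1 px. Lowering.

```bash
python3 -m inch '[[[0,-0.003,0.05,0,0,0,1],[0,-0.003,0.12,0,0,0,1],[0,-0.003,0.19,0,0,0,1],[0,-0.003,0.25,0,0,0,1],[0,-0.003,0.29,0,0,0,1],[0,-0.003,0.315,0,0,0,1],[0,-0.003,0.33,0,0,0,1],[0,-0.003,0.34,0,0,0,1],[0,-0.003,0.348,0,0,0,1],[0,-0.003,0.352,0,0,0,1]]]'; python3 go.py 573.1 -24.5 10 -1.615;python3 - <<'E'
from plant import bot
import cv2
for n,(x,y,w,h) in(('side',(170,130,130,110)),):
    im=bot.capture(n);cv2.imwrite(f'pics/p3{n}_f.png',im[:,:,::-1]);im=im[y:y+h,x:x+w,::-1];cv2.imwrite(f'pics/p3{n}.png',cv2.resize(im,None,fx=5,fy=5))
E
```

```text
time: 7.8
tool_pos: [573.4, -23.9, 11.4]
tcp_rot: [-3.141, -0.0, -1.615]
contact_force: [-0.3, -0.2, -1.1]
grip_width: 29.8
t 7.8 p [573.4 -23.9  11.4] [-3.1412e+00 -1.0000e-04 -1.6150e+00] F [-0.3 -0.2 -1.1] w 29.8 q [-0.18  0.68  1.62 -0.    0.84  1.44]
shift [0.0032 0.0015 0.0071] turn [-0.0004 -0.0002 -0.0001]
```

View pics/p3side.png

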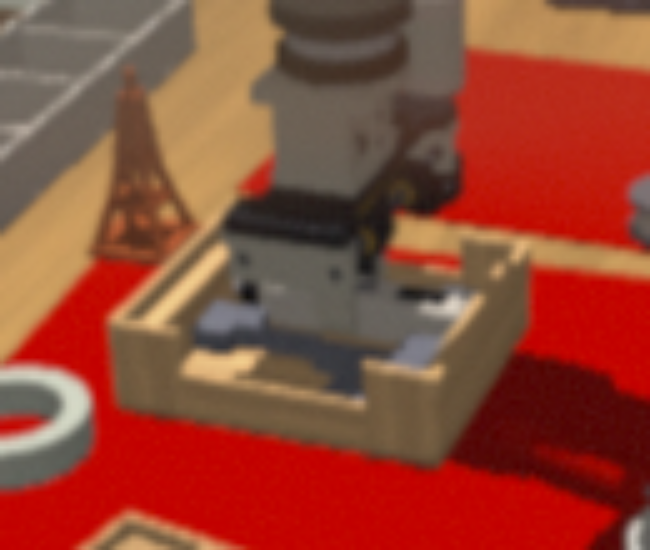

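```bash
python3 -m inch '[[[0,0.001,0.006,0,0,0,1],[0,0.001,0.01,0,0,0,1],[0,0.001,0.011,0,0,0,1],[0,0.001,0.011,0,0,0,0.15],[0,0.001,0.011,0,0,0,0.15],[0,0.001,0.011,0,0,0,0.15],[0,0.001,-0.03,0,0,0,0.15],[0,0.001,-0.12,0,0,0,0.15],[0,0.001,-0.26,0,0,0,0],[0,0.001,-0.4,0,0,0,-0.2]]]'; python3 go.py 594 -215 90 -1.816;python3 - <<'E'
from plant import bot
import cv2
for n,(x,y,w,h) in(('side',(170,130,130,110)),):
    im=bot.capture(n);im=im[y:y+h,x:x+w,::-1];cv2.imwrite(f'pics/p4{n}.png',cv2.resize(im,None,fx=5,fy=5))
E
```

```text
time: 9.1
tool_pos: [573.1, -23.8, 92.6]
tcp_rot: [-3.141, -0.0, -1.615]
contact_force: [0.3, -0.0, -1.0]
grip_width: 51.6
t 9.1 p [573.1 -23.8  92.6] [-3.1413e+00 -1.0000e-04 -1.6151e+00] F [ 0.3 -0.  -1. ] w 51.6 q [-0.18  0.56  1.56 -0.    1.01  1.44]
shift [ 0.9503 -0.1466  0.0132] turn [-3.000e-04 -1.000e-04  2.558e-01]
```

View pics/p4side.png

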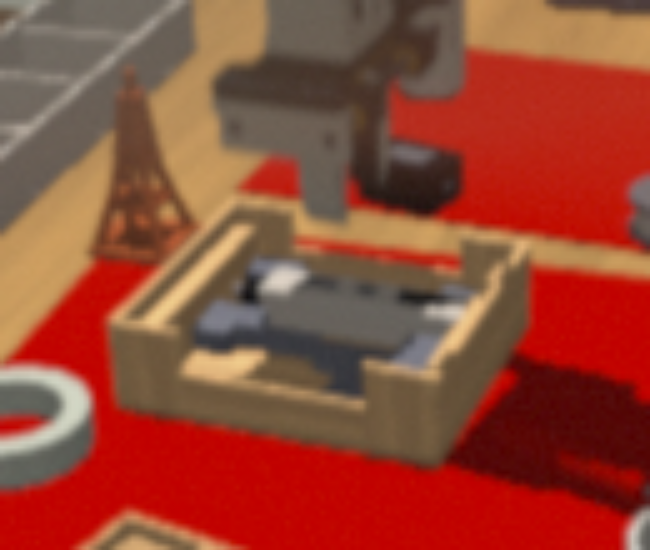

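The pen lies flat between its cheeks. Next the block.

```bash
python3 -m inch '[[[0.12,-0.02,0,0,0,0.05,-0.4],[0.27,-0.05,0,0,0,0.1,-0.4],[0.43,-0.08,0,0,0,0.15,-0.4],[0.6,-0.1,0,0,0,0.2,-0.4],[0.76,-0.12,0,0,0,0.256,-0.4],[0.88,-0.14,0.05,0,0,0.256,-0.4],[0.95,-0.147,0.12,0,0,0.256,-0.4],[0.95,-0.147,0.17,0,0,0.256,-0.4],[0.95,-0.147,0.2,0,0,0.256,-0.4],[0.95,-0.147,0.2,0,0,0.256,-0.4]]]'; python3 go.py 594 -215 5 -1.816;python3 - <<'E'
from plant import bot
import cv2
for n,(x,y,w,h) in(('side',(220,110,110,90)),('top',(290,130,80,80))):
    im=bot.capture(n);im=im[y:y+h,x:x+w,::-1];cv2.imwrite(f'pics/b1{n}.png',cv2.resize(im,None,fx=5,fy=5))
E
```

```text
time: 10.4
tool_pos: [593.9, -213.8, 50.7]
tcp_rot: [3.14, 0.0, -1.815]
contact_force: [0.2, -0.3, 0.4]
grip_width: 64.3
t 10.4 p [ 593.9 -213.8   50.7] [ 3.1403e+00  4.0000e-04 -1.8149e+00] F [ 0.2 -0.3  0.4] w 64.3 q [-0.47  0.71  1.42  0.    1.02  1.35]
shift [ 0.0058 -0.0025  0.2284] turn [0.0017 0.0005 0.0014]
```

View pics/b1side.png

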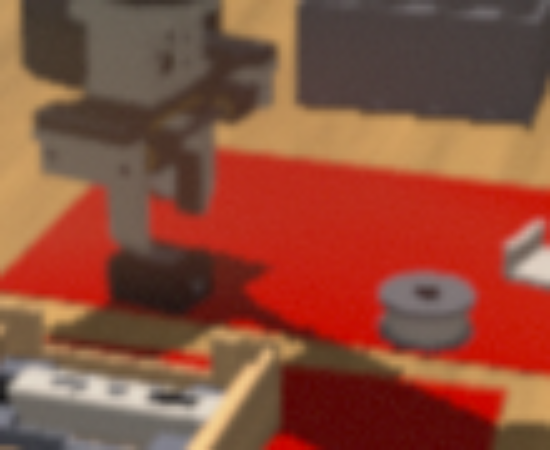

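View pics/b1top.png

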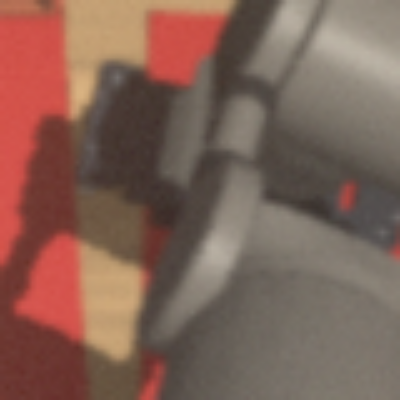

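```bash
python3 -m inch '[[[0.003,-0.002,0.02,0,0,0,-0.8],[0.006,-0.002,0.06,0,0,0,-0.8],[0.006,-0.002,0.12,0,0,0,-0.8],[0.006,-0.002,0.17,0,0,0,-0.8],[0.006,-0.002,0.21,0,0,0,-0.8],[0.006,-0.002,0.225,0,0,0,-0.8],[0.006,-0.002,0.228,0,0,0,1],[0.006,-0.002,0.228,0,0,0,1],[0.006,-0.002,0.228,0,0,0,1],[0.006,-0.002,0.228,0,0,0,1]]]'; python3 go.py 606.5 52.1 100 -0.044
```

```text
time: 11.75
tool_pos: [594.3, -216.2, 6.0]
tcp_rot: [-3.141, -0.0, -1.816]
contact_force: [-0.6, 1.4, 0.7]
grip_width: 46.9
t 11.75 p [ 594.3 -216.2    6. ] [-3.1412e+00 -1.0000e-04 -1.8161e+00] F [-0.6  1.4  0.7] w 46.9 q [-0.47  0.77  1.44 -0.    0.93  1.35]
shift [-1.3163  0.2665 -0.4704] turn [-3.0000e-04 -6.0000e-04 -2.2563e+00]
```

```bash
python3 -m inch '[[[0,0,0,0,0,0,1],[0,0,0,0,0,0,1],[0,0,-0.06,0,0,0,1],[0,0,-0.18,0,0,0,1],[-0.05,0.01,-0.3,0,0,-0.1,1],[-0.15,0.03,-0.42,0,0,-0.3,1],[-0.3,0.06,-0.47,0,0,-0.5,1],[-0.45,0.09,-0.47,0,0,-0.7,1],[-0.6,0.12,-0.47,0,0,-0.9,1],[-0.7,0.14,-0.47,0,0,-1,1]]]'; python3 go.py 606.5 52.1 100 -0.044
```

```text
time: 13.0
tool_pos: [601.0, -72.2, 100.5]
tcp_rot: [-3.141, -0.0, -1.026]
contact_force: [0.0, 0.9, -1.4]
grip_width: 44.9
t 13.0 p [601.  -72.2 100.5] [-3.1413e+00 -4.0000e-04 -1.0264e+00] F [ 0.   0.9 -1.4] w 44.9 q [-0.25  0.61  1.46 -0.    1.08  0.78]
shift [-0.5177 -0.3454  0.0022] turn [-1.0000e-04 -7.0000e-04 -1.2508e+00]
```

```bash
python3 -m inch '[[[-0.08,-0.05,0,0,0,-0.15,1],[-0.16,-0.1,0,0,0,-0.3,1],[-0.25,-0.17,0,0,0,-0.45,1],[-0.34,-0.23,0,0,0,-0.6,1],[-0.43,-0.29,0,0,0,-0.75,1],[-0.5,-0.33,0,0,0,-0.9,1],[-0.518,-0.345,0,0,0,-1,1],[-0.518,-0.345,0,0,0,-1,1],[-0.518,-0.345,0,0,0,-1,1],[-0.518,-0.345,0,0,0,-1,1]]]'; python3 go.py 606.5 52.1 80 -0.044;python3 - <<'E'
from plant import bot
import cv2
for n in('side','top'):
    im=bot.capture(n);cv2.imwrite(f'pics/b2{n}_f.png',im[:,:,::-1])
E
```

```text
time: 14.25
tool_pos: [606.9, 50.3, 99.8]
tcp_rot: [3.141, -0.0, -0.247]
contact_force: [0.3, 0.1, -1.7]
grip_width: 44.6
t 14.25 p [606.9  50.3  99.8] [ 3.1415e+00 -1.0000e-04 -2.4670e-01] F [ 0.3  0.1 -1.7] w 44.6 q [-0.04  0.61  1.45 -0.    1.08  0.2 ]
shift [-0.0044 -0.0083  0.0991] turn [ 2.000e-04 -1.000e-04 -2.581e-01]
```

```bash
python3 -m inch '[[[-0.004,-0.008,0,0,0,-0.13,1],[-0.004,-0.008,0.04,0,0,-0.258,1],[-0.004,-0.008,0.08,0,0,-0.258,1],[-0.004,-0.008,0.12,0,0,-0.258,1],[-0.004,-0.008,0.14,0,0,-0.258,1],[-0.004,-0.008,0.14,0,0,-0.258,1],[-0.004,-0.008,0.14,0,0,-0.258,1],[-0.004,-0.008,0.14,0,0,-0.258,1],[-0.004,-0.008,0.14,0,0,-0.258,1],[-0.004,-0.008,0.14,0,0,-0.258,1]]]'; python3 go.py 606.5 52.1 11 -0.044;python3 - <<'E'
from plant import bot
from h import *
p=bot.get_obs()['tool_pos']
for n,c in(('side',(175,120,110,110)),('top',(200,110,120,110))):
    im=np.ascontiguousarray(bot.capture(n)[:,:,::-1]);
    draw(n,im,[box(45,60,32,p[0],p[1],-.044,p[2]-5),box(194,164,56,574.7,11.5,-.044)],c,5,f'pics/b3{n}.png')
E
```

```text
time: 15.6
tool_pos: [606.6, 52.5, 71.8]
tcp_rot: [3.141, -0.0, -0.043]
contact_force: [-0.2, -0.3, -0.9]
grip_width: 44.9
t 15.6 p [606.6  52.5  71.8] [ 3.1415e+00 -1.0000e-04 -4.2700e-02] F [-0.2 -0.3 -0.9] w 44.9 q [-0.04  0.64  1.47 -0.    1.02  0.  ]
shift [-2.00e-04  1.90e-03  3.04e-01] turn [ 0.0001 -0.0001  0.0017]
```

View pics/b3side.png

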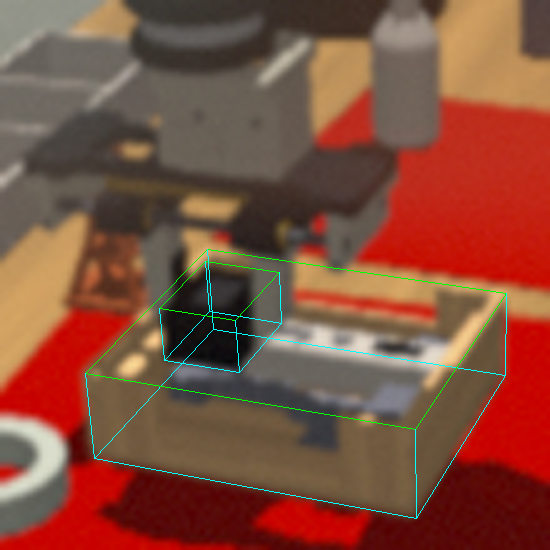

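View pics/b3top.png

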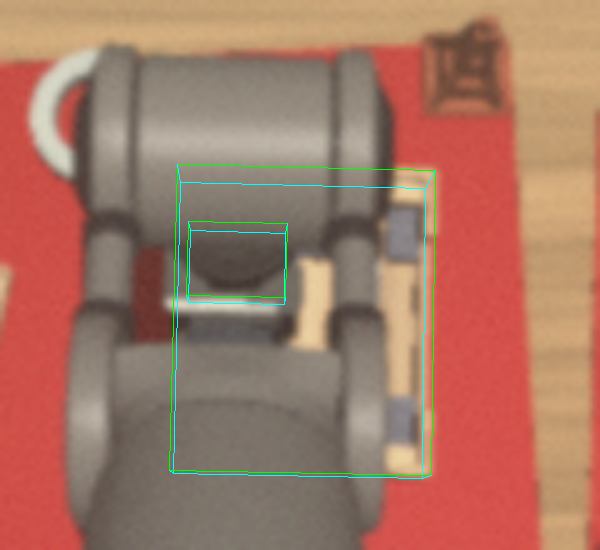

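```bash
python3 -m inch '[[[0,0.002,0.05,0,0,0,1],[0,0.002,0.12,0,0,0,1],[0,0.002,0.18,0,0,0,1],[0,0.002,0.23,0,0,0,1],[0,0.002,0.26,0,0,0,1],[0,0.002,0.275,0,0,0,1],[0,0.002,0.285,0,0,0,1],[0,0.002,0.29,0,0,0,1],[0,0.002,0.296,0,0,0,1],[0,0.002,0.3,0,0,0,1]]]'; python3 go.py 606.5 52.1 11 -0.044;python3 - <<'E'
from plant import bot
import cv2
for n,(x,y,w,h) in(('side',(170,130,130,110)),):
    im=bot.capture(n);im=im[y:y+h,x:x+w,::-1];cv2.imwrite(f'pics/b4{n}.png',cv2.resize(im,None,fx=5,fy=5))
E
```

```text
time: 16.95
tool_pos: [606.6, 52.1, 11.8]
tcp_rot: [3.141, -0.0, -0.043]
contact_force: [-0.4, 0.4, -1.5]
grip_width: 44.9
t 16.95 p [606.6  52.1  11.8] [ 3.1415e+00 -3.0000e-04 -4.2700e-02] F [-0.4  0.4 -1.5] w 44.9 q [-0.04  0.72  1.52 -0.    0.9   0.  ]
shift [-0.0005 -0.0002  0.004 ] turn [ 0.0001 -0.0003  0.0016]
```

View pics/b4side.png

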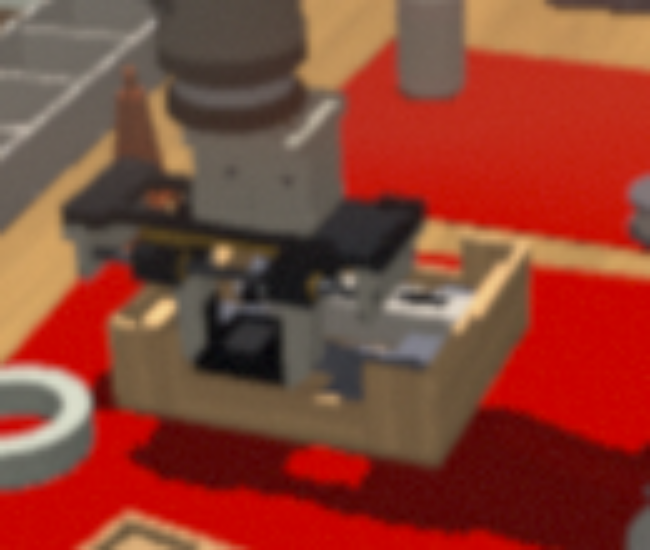

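```bash
python3 -m inch '[[[0,0,0.005,0,0,0,1],[0,0,0.009,0,0,0,1],[0,0,0.009,0,0,0,1],[0,0,0.009,0,0,0,-0.15],[0,0,0.009,0,0,0,-0.15],[0,0,0.009,0,0,0,-0.15],[0,0,-0.05,0,0,0,-0.15],[0,0,-0.17,0,0,0,-0.15],[0,0,-0.32,0,0,0,-0.15],[0,0,-0.48,0,0,0,-0.15]]]'; python3 go.py 549.9 289 100 -0.236;python3 - <<'E'
from plant import bot
import cv2
for n,(x,y,w,h) in(('side',(170,130,130,110)),):
    im=bot.capture(n);im=im[y:y+h,x:x+w,::-1];cv2.imwrite(f'pics/b5{n}.png',cv2.resize(im,None,fx=5,fy=5))
E
```

```text
time: 18.25
tool_pos: [606.5, 52.1, 109.3]
tcp_rot: [3.142, -0.0, -0.043]
contact_force: [-0.0, 0.2, -0.2]
grip_width: 52.6
t 18.25 p [606.5  52.1 109.3] [ 3.1415e+00 -3.0000e-04 -4.2700e-02] F [-0.   0.2 -0.2] w 52.6 q [-0.04  0.6   1.44 -0.    1.1   0.  ]
shift [-0.3334 -1.1714  0.0461] turn [ 1.000e-04 -4.000e-04  2.461e-01]
```

View pics/b5side.png

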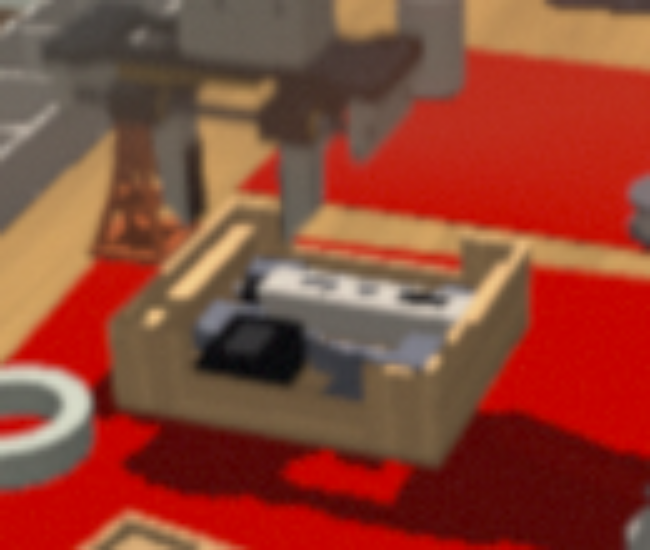

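```bash
python3 -m inch '[[[-0.02,-0.1,0,0,0,0.05,-0.15],[-0.06,-0.25,0,0,0,0.1,-0.15],[-0.1,-0.42,0,0,0,0.15,-0.15],[-0.15,-0.58,0,0,0,0.2,-0.15],[-0.2,-0.75,0,0,0,0.246,-0.15],[-0.25,-0.9,0,0,0,0.246,-0.15],[-0.3,-1,0,0,0,0.246,-0.15],[-0.333,-1,0.05,0,0,0.246,-0.15],[-0.333,-1,0.05,0,0,0.246,-0.15],[-0.333,-1,0.05,0,0,0.246,-0.15]]]'; python3 go.py 549.9 289 16 -0.236
```

```text
time: 19.55
tool_pos: [548.9, 253.7, 97.6]
tcp_rot: [3.141, 0.0, -0.237]
contact_force: [0.6, -0.1, -0.1]
grip_width: 53.0
t 19.55 p [548.9 253.7  97.6] [ 3.1412  0.     -0.2371] F [ 0.6 -0.1 -0.1] w 53.0 q [ 0.31  0.61  1.46 -0.    1.07  0.54]
shift [-0.0366 -0.1731  0.4078] turn [ 0.0005  0.     -0.0015]
```

```bash
python3 -m inch '[[[-0.02,-0.08,0,0,0,0,-0.15],[-0.035,-0.15,0,0,0,0,-0.15],[-0.037,-0.173,0,0,0,0,-0.15],[-0.037,-0.173,0.06,0,0,0,-0.15],[-0.037,-0.173,0.15,0,0,0,-0.15],[-0.037,-0.173,0.25,0,0,0,-0.15],[-0.037,-0.173,0.34,0,0,0,-0.15],[-0.037,-0.173,0.385,0,0,0,-0.15],[-0.037,-0.173,0.4,0,0,0,-0.15],[-0.037,-0.173,0.402,0,0,0,-0.15]]]'; python3 go.py 549.9 289 16 -0.236;python3 - <<'E'
from plant import bot
import cv2
for n,(x,y,w,h) in(('side',(140,180,130,120)),('top',(140,110,160,120))):
    im=bot.capture(n);im=im[y:y+h,x:x+w,::-1];cv2.imwrite(f'pics/d1{n}.png',cv2.resize(im,None,fx=5,fy=5))
E
```

```text
time: 20.8
tool_pos: [549.7, 290.2, 17.5]
tcp_rot: [-3.141, -0.001, -0.236]
contact_force: [-1.1, 0.7, 1.0]
grip_width: 52.9
t 20.8 p [549.7 290.2  17.5] [-3.1413e+00 -6.0000e-04 -2.3600e-01] F [-1.1  0.7  1. ] w 52.9 q [ 0.36  0.73  1.47 -0.    0.93  0.6 ]
shift [0.0023 0.0055 0.0076] turn [-0.0004 -0.0007  0.    ]
```

View pics/d1side.png

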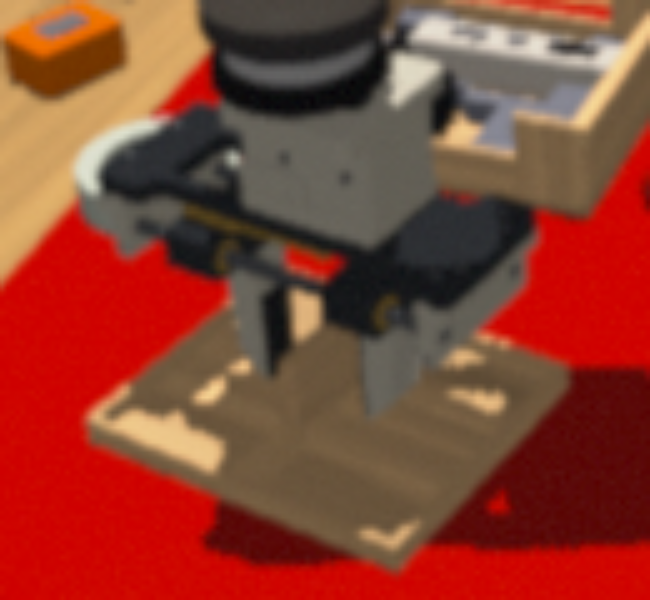

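View pics/d1top.png

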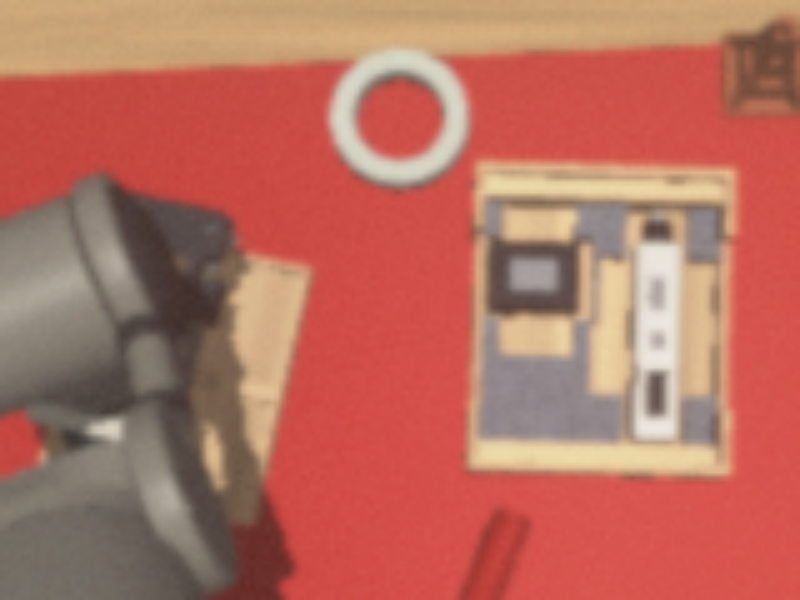

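Pen and block are both well inside their cavities in the top view (pen at (655,340), block at (533,275) in the crop). The fingers straddle the handle, so I'm gripping and lifting.

```bash
python3 -m inch '[[[0,0.005,0.002,0,0,0,1],[0,0.005,0.002,0,0,0,1],[0,0.005,0.002,0,0,0,1],[0,0.005,0.002,0,0,0,1],[0,0.005,0.002,0,0,0,1],[0,0.005,0.002,0,0,0,1],[0,0.005,-0.03,0,0,0,1],[0,0.005,-0.12,0,0,0,1],[0,0.005,-0.27,0,0,0,1],[0,0.005,-0.42,0,0,0,1]]]'; python3 go.py 574.7 11.5 112 -0.044
```

```text
time: 22.15
tool_pos: [549.2, 289.2, 103.3]
tcp_rot: [-3.141, -0.001, -0.236]
contact_force: [-0.3, 1.3, -1.8]
grip_width: 9.9
t 22.15 p [549.2 289.2 103.3] [-3.1413e+00 -5.0000e-04 -2.3590e-01] F [-0.3  1.3 -1.8] w 9.9 q [ 0.36  0.63  1.41 -0.    1.11  0.6 ]
shift [ 0.4484  1.3202 -0.0438] turn [-0.0003 -0.0007 -0.2444]
```

```bash
python3 -m inch '[[[0.03,0.08,0,0,0,-0.04,1],[0.08,0.2,0,0,0,-0.08,1],[0.13,0.35,0,0,0,-0.12,1],[0.18,0.5,0,0,0,-0.16,1],[0.24,0.65,0,0,0,-0.2,1],[0.3,0.8,0,0,0,-0.244,1],[0.36,0.92,0,0,0,-0.244,1],[0.42,1,0,0,0,-0.244,1],[0.448,1,0,0,0,-0.244,1],[0.448,1,0,0,0,-0.244,1]]]'; python3 go.py 574.7 11.5 103 -0.044
```

```text
time: 23.4
tool_pos: [589.9, 74.4, 101.4]
tcp_rot: [-3.141, -0.0, -0.044]
contact_force: [-0.2, -0.2, -2.5]
grip_width: 9.6
t 23.4 p [589.9  74.4 101.4] [-3.1413e+00 -4.0000e-04 -4.4200e-02] F [-0.2 -0.2 -2.5] w 9.6 q [-0.    0.59  1.49  0.    1.06  0.04]
shift [-0.0622  0.3174 -0.0079] turn [-0.0004 -0.0005 -0.0002]
```

```bash
python3 -m inch '[[[-0.02,0.1,0,0,0,0,1],[-0.04,0.2,0,0,0,0,1],[-0.06,0.28,0,0,0,0,1],[-0.062,0.31,0,0,0,0,1],[-0.062,0.317,0.01,0,0,0,1],[-0.062,0.317,0.03,0,0,0,1],[-0.062,0.317,0.05,0,0,0,1],[-0.062,0.317,0.06,0,0,0,1],[-0.062,0.317,0.06,0,0,0,1],[-0.062,0.317,0.06,0,0,0,1]]]'; python3 go.py 574.7 11.5 59 -0.044;python3 - <<'E'
from plant import bot
from h import *
p=bot.get_obs()['tool_pos']
for n,c in(('side',(160,110,130,130)),('top',(200,110,120,110))):
    im=np.ascontiguousarray(bot.capture(n)[:,:,::-1]);
    draw(n,im,[box(172,142,14,p[0],p[1],-.044,p[2]-17),box(194,164,56,574.7,11.5,-.044)],c,5,f'pics/d2{n}.png')
E
```

```text
time: 24.65
tool_pos: [574.5, 11.1, 89.4]
tcp_rot: [3.141, -0.0, -0.044]
contact_force: [0.3, -0.0, -3.3]
grip_width: 9.6
t 24.65 p [574.5  11.1  89.4] [ 3.1415e+00 -2.0000e-04 -4.4100e-02] F [ 0.3 -0.  -3.3] w 9.6 q [-0.11  0.57  1.56 -0.    1.01 -0.07]
shift [ 0.001  -0.0023  0.1519] turn [ 0.0001 -0.0003 -0.0001]
```

View pics/d2side.png

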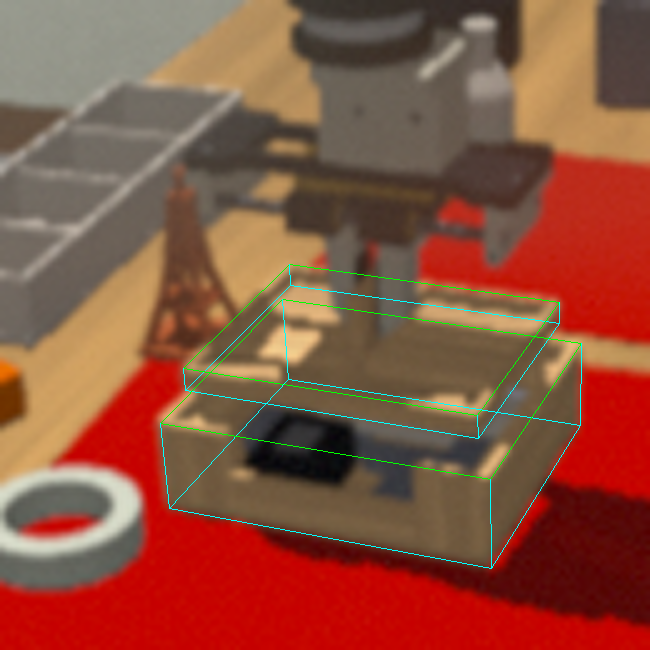

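View pics/d2top.png

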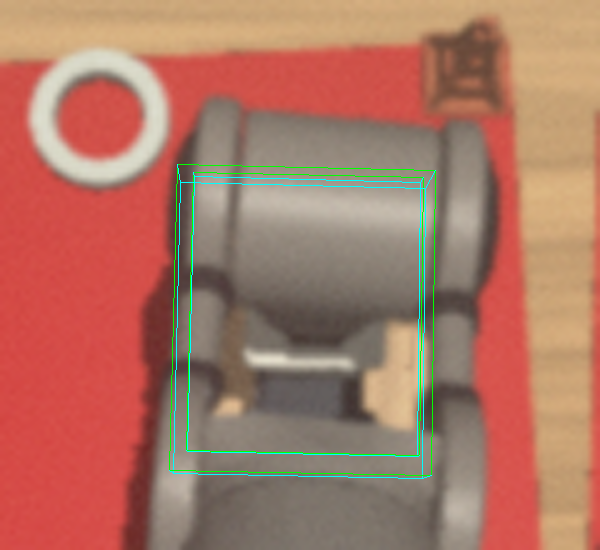

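Tray is level and centred within the case outline. Lowering.

```bash
python3 -m inch '[[[0.001,-0.002,0.02,0,0,0,1],[0.001,-0.002,0.05,0,0,0,1],[0.001,-0.002,0.075,0,0,0,1],[0.001,-0.002,0.095,0,0,0,1],[0.001,-0.002,0.11,0,0,0,1],[0.001,-0.002,0.12,0,0,0,1],[0.001,-0.002,0.13,0,0,0,1],[0.001,-0.002,0.138,0,0,0,1],[0.001,-0.002,0.143,0,0,0,1],[0.001,-0.002,0.146,0,0,0,1]]]'; python3 go.py 574.7 11.5 59 -0.044;python3 - <<'E'
from plant import bot
import cv2
for n,(x,y,w,h) in(('side',(160,120,130,120)),):
    im=bot.capture(n);im=im[y:y+h,x:x+w,::-1];cv2.imwrite(f'pics/d3{n}.png',cv2.resize(im,None,fx=5,fy=5))
E
```

```text
time: 26.0
tool_pos: [574.6, 11.3, 60.1]
tcp_rot: [3.141, -0.0, -0.044]
contact_force: [0.4, -0.9, -1.6]
grip_width: 10.0
t 26.0 p [574.6  11.3  60.1] [ 3.1415e+00 -1.0000e-04 -4.4300e-02] F [ 0.4 -0.9 -1.6] w 10.0 q [-0.11  0.61  1.59 -0.    0.94 -0.07]
shift [ 0.0004 -0.001   0.0055] turn [ 0.0001 -0.0001 -0.0004]
```

View pics/d3side.png

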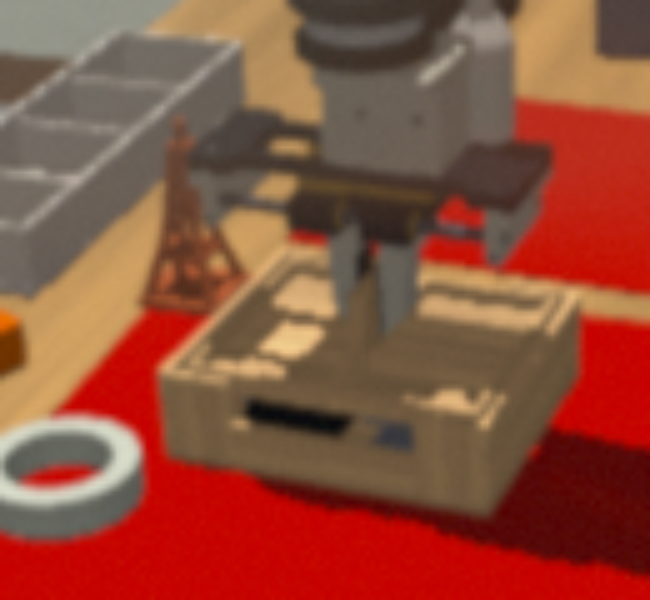

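```bash
python3 -m inch '[[[0,-0.001,0.002,0,0,0,1],[0,-0.001,0.004,0,0,0,1],[0,-0.001,0.006,0,0,0,1],[0,-0.001,0.007,0,0,0,1],[0,-0.001,0.007,0,0,0,1],[0,-0.001,0.007,0,0,0,1],[0,-0.001,0.007,0,0,0,0.4],[0,-0.001,0.007,0,0,0,0.2],[0,-0.001,0.007,0,0,0,0.2],[0,-0.001,0.007,0,0,0,0.2]]]'; python3 go.py 413.1 -211.1 120 -1.615
```

```text
time: 27.3
tool_pos: [574.7, 11.5, 58.7]
tcp_rot: [3.142, -0.0, -0.044]
contact_force: [0.5, 1.0, -0.5]
grip_width: 36.7
t 27.3 p [574.7  11.5  58.7] [ 3.1415e+00 -1.0000e-04 -4.4300e-02] F [ 0.5  1.  -0.5] w 36.7 q [-0.11  0.61  1.59 -0.    0.94 -0.07]
shift [-0.7577  1.1477 -0.3064] turn [-0.0000e+00 -2.0000e-04  1.9999e+00]
```

```bash
python3 -m inch '[[[0,0,-0.04,0,0,0,0.2],[0,0,-0.12,0,0,0,0.2],[0,0,-0.22,0,0,0,0.2],[0,0,-0.32,0,0,0,-0.5],[-0.1,0.15,-0.36,0,0,0.15,-0.9],[-0.2,0.32,-0.36,0,0,0.3,-0.9],[-0.3,0.5,-0.36,0,0,0.5,-0.9],[-0.42,0.68,-0.36,0,0,0.7,-0.9],[-0.54,0.85,-0.36,0,0,0.9,-0.9],[-0.65,1,-0.36,0,0,1,-0.9]]]'; python3 go.py 413.1 -211.1 120 -1.615;python3 - <<'E'
from plant import bot
from h import *
for n,c in(('side',(160,120,130,120)),('top',(210,120,140,120))):
    im=np.ascontiguousarray(bot.capture(n)[:,:,::-1]);cv2.imwrite(f'pics/d4{n}_f.png',im)
    draw(n,im,[box(172,142,14,574.7,11.5,-.044,42)],c,5,f'pics/d4{n}.png')
E
```

```text
time: 28.55
tool_pos: [435.3, -183.8, 132.1]
tcp_rot: [-3.141, -0.002, -0.833]
contact_force: [-0.3, 0.3, 0.1]
grip_width: 87.1
t 28.55 p [ 435.3 -183.8  132.1] [-3.1411e+00 -2.1000e-03 -8.3340e-01] F [-0.3  0.3  0.1] w 87.1 q [-0.56  0.35  1.8  -0.    0.99  0.27]
shift [0.026  0.1739 0.0603] turn [-0.0016 -0.0023  0.9951]
```

View pics/d4side.png

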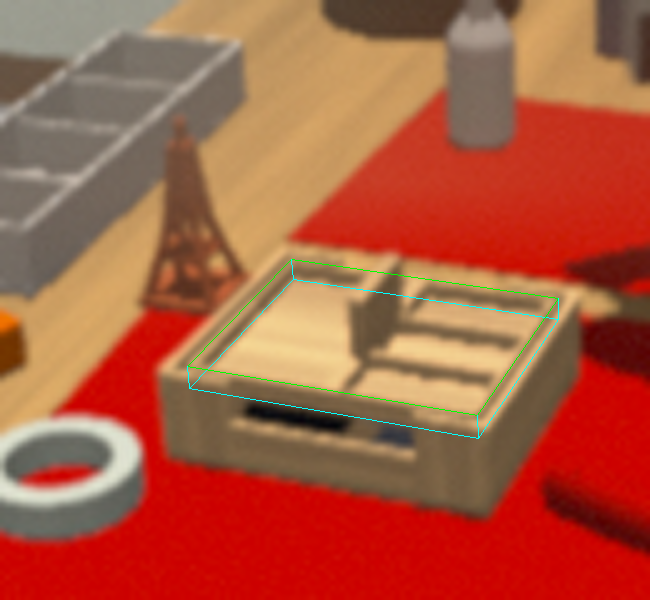

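View pics/d4top.png

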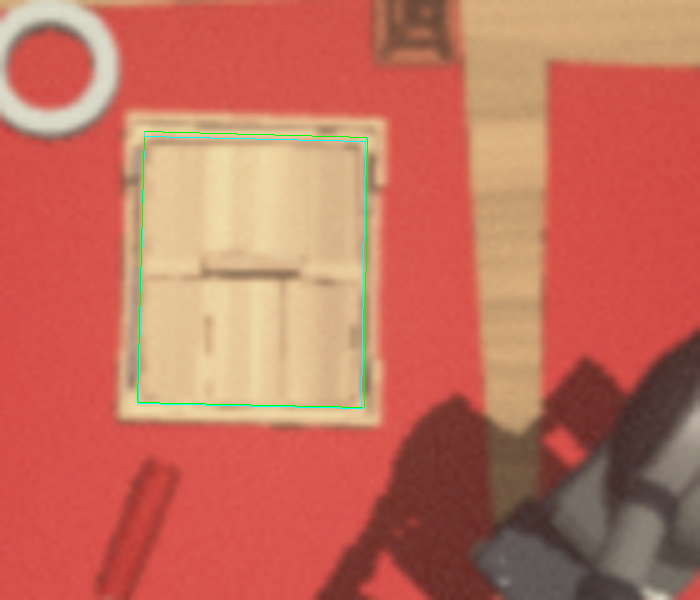

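The tray sits level on its ledges with the bay toward +x, and overlay and image agree. Now the spool.

```bash
python3 -m inch '[[[0.01,0.05,0,0,0,0.2,-0.9],[0.02,0.12,0.05,0,0,0.4,-0.9],[0.026,0.174,0.12,0,0,0.6,-0.9],[0.026,0.174,0.2,0,0,0.8,-0.9],[0.026,0.174,0.3,0,0,0.995,-0.9],[0.026,0.174,0.42,0,0,0.995,-0.9],[0.026,0.174,0.52,0,0,0.995,-0.9],[0.026,0.174,0.59,0,0,0.995,-0.9],[0.026,0.174,0.625,0,0,0.995,-0.9],[0.026,0.174,0.637,0,0,0.995,-0.9]]]'; python3 go.py 413.1 -211.1 4.5 -1.615;python3 - <<'E'
from plant import bot
import cv2
for n,(x,y,w,h) in(('side',(240,110,110,90)),('top',(290,170,100,90))):
    im=bot.capture(n);im=im[y:y+h,x:x+w,::-1];cv2.imwrite(f'pics/s1{n}.png',cv2.resize(im,None,fx=5,fy=5))
E
```

```text
time: 29.9
tool_pos: [414.0, -209.9, 3.4]
tcp_rot: [-3.141, -0.0, -1.611]
contact_force: [0.0, -0.6, -0.0]
grip_width: 87.1
t 29.9 p [ 414.  -209.9    3.4] [-3.1413e+00 -2.0000e-04 -1.6108e+00] F [ 0.  -0.6 -0. ] w 87.1 q [-0.63  0.56  1.94 -0.    0.64  0.98]
shift [ 0.0064  0.0043 -0.0054] turn [-0.0004 -0.0003  0.0054]
```

View pics/s1side.png

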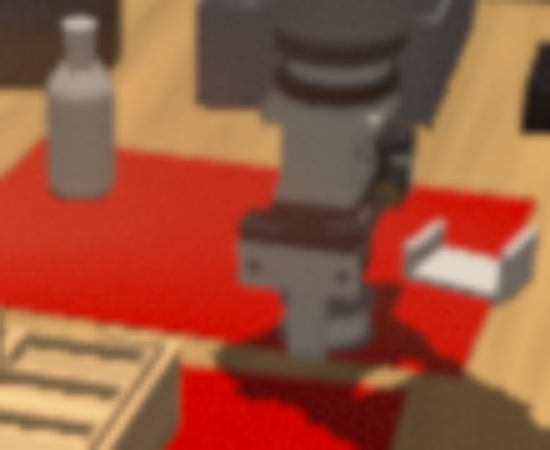

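View pics/s1top.png

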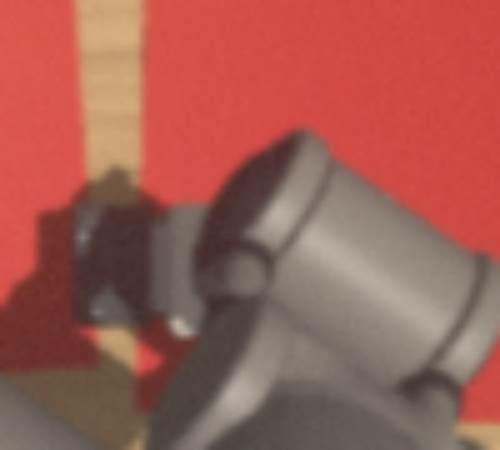

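```bash
python3 -m inch '[[[0.003,0.002,-0.003,0,0,0,1],[0.003,0.002,-0.003,0,0,0,1],[0.003,0.002,-0.003,0,0,0,1],[0.003,0.002,-0.003,0,0,0,1],[0.003,0.002,-0.003,0,0,0,1],[0.003,0.002,-0.05,0,0,0,1],[0.003,0.002,-0.15,0,0,0,1],[0.003,0.002,-0.3,0,0,0,1],[0.003,0.002,-0.46,0,0,0,1],[0.003,0.002,-0.6,0,0,0,1]]]'; python3 go.py 618.2 9.6 125 -1.615
```

```text
time: 31.25
tool_pos: [413.2, -210.3, 124.8]
tcp_rot: [-3.141, -0.0, -1.611]
contact_force: [-0.1, -0.2, -1.0]
grip_width: 61.3
t 31.25 p [ 413.2 -210.3  124.8] [-3.1413e+00 -2.0000e-04 -1.6111e+00] F [-0.1 -0.2 -1. ] w 61.3 q [-0.64  0.35  1.83  0.    0.96  0.97]
shift [-1.1397e+00 -9.7990e-01 -8.0000e-04] turn [-0.0004 -0.0002  0.0049]
```

```bash
python3 -m inch '[[[-0.06,-0.06,0,0,0,0,1],[-0.15,-0.15,0,0,0,0,1],[-0.27,-0.27,0,0,0,0,1],[-0.39,-0.39,0,0,0,0,1],[-0.51,-0.51,0,0,0,0,1],[-0.63,-0.63,0,0,0,0.005,1],[-0.75,-0.75,0,0,0,0.005,1],[-0.87,-0.87,0,0,0,0.005,1],[-0.95,-0.94,0,0,0,0.005,1],[-1,-0.98,0,0,0,0.005,1]]]'; python3 go.py 618.2 9.6 125 -1.615
```

```text
time: 32.5
tool_pos: [617.2, -16.6, 121.6]
tcp_rot: [3.139, 0.0, -1.614]
contact_force: [-0.6, 1.1, -0.9]
grip_width: 61.7
t 32.5 p [617.2 -16.6 121.6] [ 3.1391e+00  4.0000e-04 -1.6137e+00] F [-0.6  1.1 -0.9] w 61.7 q [-0.15  0.6   1.4   0.    1.15  1.46]
shift [-0.1311  0.0005 -0.017 ] turn [0.0031 0.0005 0.0017]
```

```bash
python3 -m inch '[[[-0.06,0,0,0,0,0,1],[-0.11,0,0,0,0,0,1],[-0.132,0,0,0,0,0,1],[-0.132,0,0.03,0,0,0,1],[-0.132,0,0.07,0,0,0,1],[-0.132,0,0.11,0,0,0,1],[-0.132,0,0.14,0,0,0,1],[-0.132,0,0.15,0,0,0,1],[-0.132,0,0.15,0,0,0,1],[-0.132,0,0.15,0,0,0,1]]]'; python3 go.py 618.2 9.6 50 -1.615;python3 - <<'E'
from plant import bot
from h import *
p=bot.get_obs()['tool_pos']
for n,c in(('side',(160,110,130,120)),('top',(210,120,140,120))):
    im=np.ascontiguousarray(bot.capture(n)[:,:,::-1])
    draw(n,im,[box(172,142,14,574.7,11.5,-.044,42),box(62,62,28,p[0],p[1],-.044,p[2]-4)],c,5,f'pics/s2{n}.png')
E
```

```text
time: 33.75
tool_pos: [618.6, 7.8, 93.6]
tcp_rot: [-3.141, -0.0, -1.615]
contact_force: [-0.9, 0.4, -1.4]
grip_width: 60.9
t 33.75 p [618.6   7.8  93.6] [-3.1409e+00 -1.0000e-04 -1.6151e+00] F [-0.9  0.4 -1.4] w 60.9 q [-0.11  0.63  1.42 -0.    1.08  1.5 ]
shift [-0.0087  0.0024  0.218 ] turn [-0.0008 -0.0002 -0.0001]
```

View pics/s2side.png

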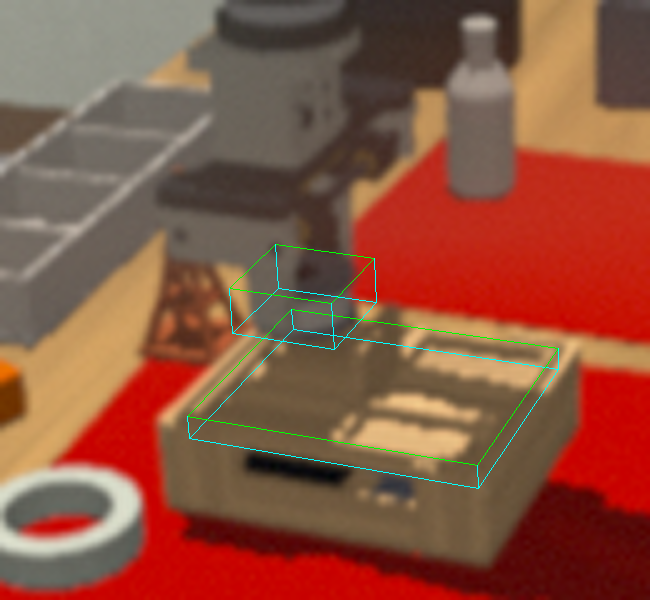

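View pics/s2top.png

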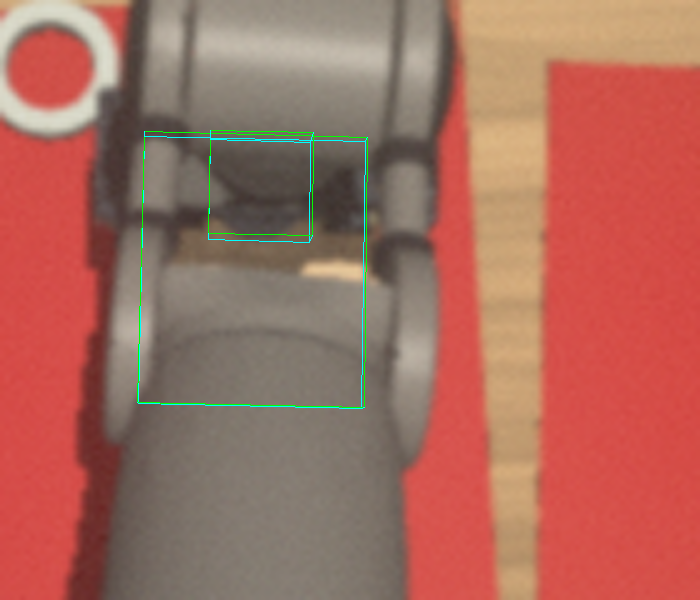

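```bash
python3 - <<'E'
from plant import bot
from h import *
p=bot.get_obs()['tool_pos'];print(p)
im=np.ascontiguousarray(bot.capture('side')[:,:,::-1]);x,y,w,h=185,140,60,60;s=10
I=cv2.resize(im[y:y+h,x:x+w],None,fx=s,fy=s,interpolation=cv2.INTER_CUBIC)
a=np.linspace(0,2*np.pi,80)
for z in(-4,24):
    C=np.c_[p[0]+31*np.cos(a),p[1]+31*np.sin(a),np.full(80,p[2]+z)]
    cv2.polylines(I,[((proj('side',C)+.5-[x,y])*s).astype(np.int32)],True,(0,255,0),1)
cv2.imwrite('pics/s3.png',I)
E
```

```text
[618.51822246   7.88583373  93.58991468]
```

View pics/s3.png

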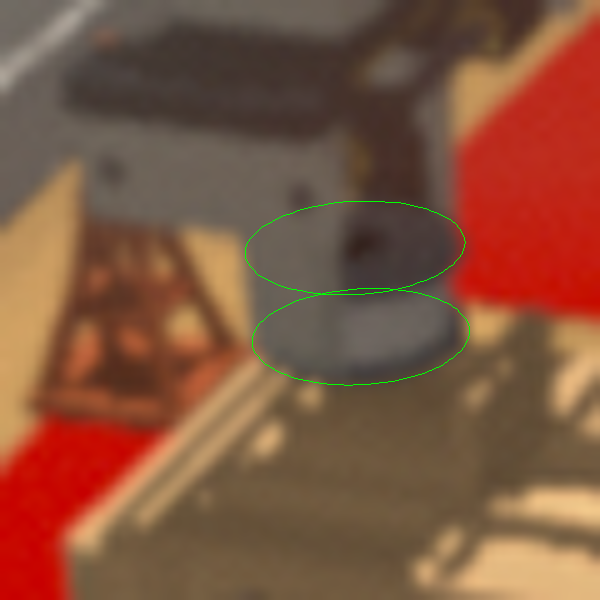

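Overlay and image agree to within 1–2 mm. Lowering into the bay.

```bash
python3 -m inch '[[[-0.008,0.002,0.03,0,0,0,1],[-0.008,0.002,0.07,0,0,0,1],[-0.008,0.002,0.11,0,0,0,1],[-0.008,0.002,0.145,0,0,0,1],[-0.008,0.002,0.17,0,0,0,1],[-0.008,0.002,0.185,0,0,0,1],[-0.008,0.002,0.195,0,0,0,1],[-0.008,0.002,0.203,0,0,0,1],[-0.008,0.002,0.208,0,0,0,1],[-0.008,0.002,0.212,0,0,0,1]]]'; python3 go.py 618.2 9.6 50 -1.615;python3 - <<'E'
from plant import bot
import cv2
for n,(x,y,w,h) in(('side',(160,120,130,120)),):
    im=bot.capture(n);im=im[y:y+h,x:x+w,::-1];cv2.imwrite(f'pics/s4{n}.png',cv2.resize(im,None,fx=5,fy=5))
E
```

```text
time: 35.15
tool_pos: [618.1, 9.4, 51.0]
tcp_rot: [-3.141, -0.0, -1.615]
contact_force: [0.5, 0.4, -1.0]
grip_width: 61.5
t 35.15 p [618.1   9.4  51. ] [-3.1413e+00 -1.0000e-04 -1.6150e+00] F [ 0.5  0.4 -1. ] w 61.5 q [-0.11  0.69  1.46 -0.    0.99  1.51]
shift [-0.0008 -0.0004  0.0049] turn [-0.0003 -0.0002 -0.    ]
```

View pics/s4side.png

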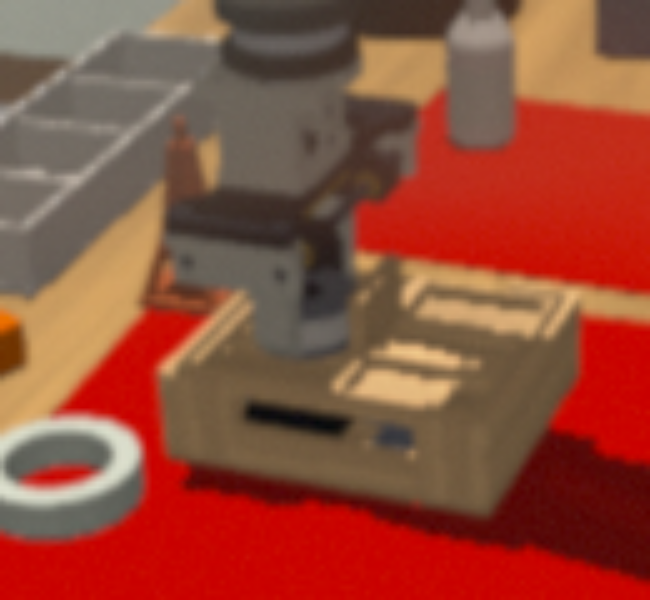

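```bash
python3 -m inch '[[[0,0,0.002,0,0,0,1],[0,0,0.004,0,0,0,1],[0,0,0.006,0,0,0,1],[0,0,0.007,0,0,0,1],[0,0,0.007,0,0,0,1],[0,0,0.007,0,0,0,1],[0,0,0.007,0,0,0,1],[0,0,0.007,0,0,0,1],[0,0,0.007,0,0,0,1],[0,0,0.007,0,0,0,1]]]'; python3 go.py 618.2 9.6 50 -1.615
```

```text
time: 36.45
tool_pos: [618.1, 9.5, 50.2]
tcp_rot: [-3.141, -0.0, -1.615]
contact_force: [-2.5, 0.6, 5.2]
grip_width: 61.4
t 36.45 p [618.1   9.5  50.2] [-3.1411e+00 -2.0000e-04 -1.6150e+00] F [-2.5  0.6  5.2] w 61.4 q [-0.11  0.69  1.46 -0.    0.99  1.51]
shift [-0.0006 -0.0005  0.0008] turn [-0.0006 -0.0002  0.    ]
```

Contact felt (5 N up), so the spool is on the bay floor. Releasing.

```bash
python3 -m inch '[[[0,0,-0.002,0,0,0,0.2],[0,0,-0.002,0,0,0,-0.55],[0,0,-0.002,0,0,0,-0.6],[0,0,-0.002,0,0,0,-0.6],[0,0,-0.002,0,0,0,-0.6],[0,0,-0.05,0,0,0,-0.6],[0,0,-0.15,0,0,0,-0.6],[0,0,-0.3,0,0,0,-0.6],[0,0,-0.45,0,0,0,-0.6],[0,0,-0.6,0,0,0,-0.6]]]'; python3 go.py 500 -200 200 -1.615
```

```text
time: 37.7
tool_pos: [618.1, 9.5, 171.3]
tcp_rot: [-3.141, -0.0, -1.615]
contact_force: [0.8, -0.3, 0.6]
grip_width: 73.3
t 37.7 p [618.1   9.5 171.3] [-3.1407e+00 -1.0000e-04 -1.6151e+00] F [ 0.8 -0.3  0.6] w 73.3 q [-0.11  0.56  1.33 -0.    1.25  1.51]
shift [ 1.0726  0.5434 -0.1438] turn [-0.0012 -0.0002 -0.0001]
```

```bash
python3 -m inch '[[[0.1,0.05,-0.05,0,0,0,-0.6],[0.25,0.12,-0.1,0,0,0,-0.6],[0.4,0.2,-0.15,0,0,0,-0.6],[0.55,0.28,-0.15,0,0,0,-0.6],[0.7,0.35,-0.15,0,0,0,-0.6],[0.85,0.43,-0.15,0,0,0,-0.6],[1,0.5,-0.15,0,0,0,-0.6],[1,0.58,-0.15,0,0,0,-0.6],[1,0.58,-0.15,0,0,0,-0.6],[1,0.58,-0.15,0,0,0,-0.6]]]'; python3 - <<'E'
from plant import bot
import cv2
for n,(x,y,w,h) in(('side',(150,120,140,120)),('top',(210,120,120,100))):
    im=bot.capture(n)[:,:,::-1];cv2.imwrite(f'pics/e{n}_f.png',im);im=im[y:y+h,x:x+w];cv2.imwrite(f'pics/e{n}.png',cv2.resize(im,None,fx=5,fy=5,interpolation=cv2.INTER_CUBIC))
E
```

```text
time: 38.95
tool_pos: [493.3, -185.3, 199.5]
tcp_rot: [-3.141, -0.0, -1.615]
contact_force: [0.5, 0.0, 0.1]
grip_width: 73.4
```

View pics/eside.png

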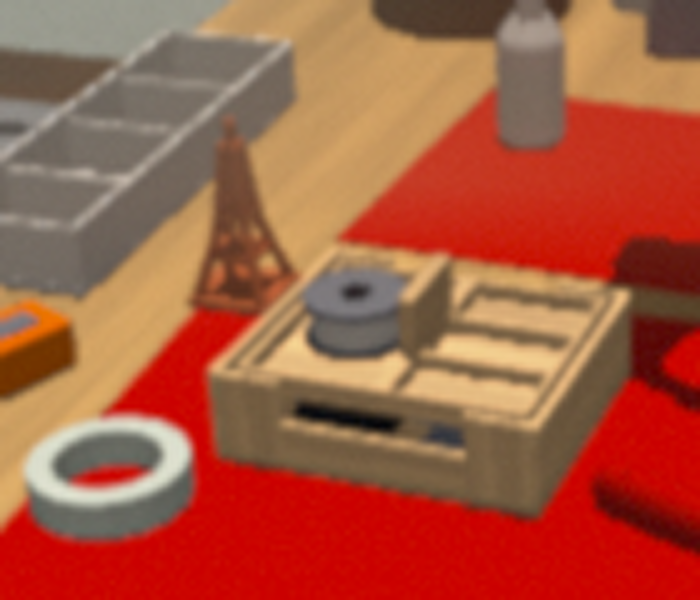

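View pics/etop.png

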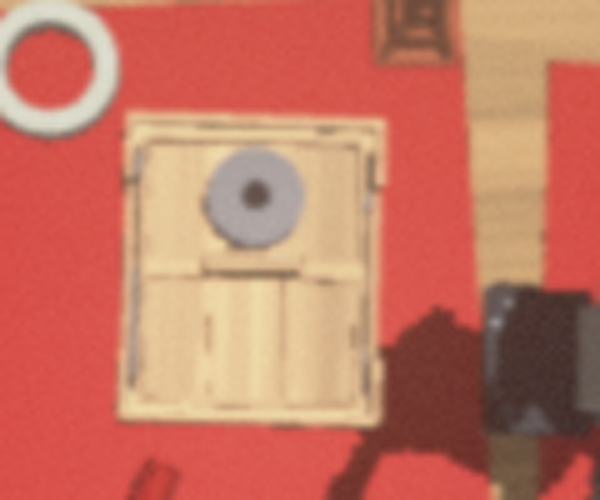

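View pics/etop_f.png

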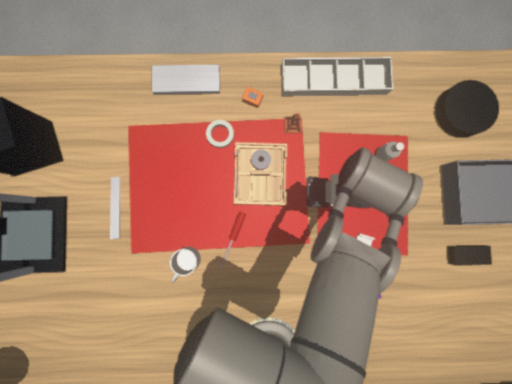

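The spool lies flat in the middle of the wide bay at crop (255,195), the tray is level, and every bystander in view is where it was.

```bash
python3 -c "
from plant import bot
print(bot.close_job())"
```

```text
the job is handed in; nothing more can be done
None
```

The kit is packed and the job is handed in, at about 39 s of the 72 s allowed. I set the pen in its cavity, then the black power block. I then fitted the divider tray on the ledges and laid the spool in the wide bay.

What the last checks showed:
- **Pen and block:** both were flat inside their cavities in the last top picture before the tray covered them.
- **Tray:** it sits level and centred on the ledges, and the picture matched its expected fitted position.
- **Spool:** I lowered it until it touched (about 5 N) before letting go. It lies flat in the middle of the bay.
- **Bystanders:** those in view, including the orange look-alike, are where they were. In the last top picture the arm hid the purple look-alike and most of the pen cradle, so I did not recheck those two, but the arm never went down near them.
- **Forces:** every wrist force reading at the end of a move was about 6 N or less. No check failed or disagreed.

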